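Set the air regulator's knob to the mark and pull it out to lock

TASK

Set the bench air regulator: turn its black knob counter-clockwise until the white pointer comes to the red mark, then turn slowly on while pulling the knob up only lightly, until you feel it rise into the hidden lock notch that lies within two ticks past the mark; then draw it up all the way so that it stays locked out with its green band showing, and let go. Never heave on the knob where it does not want to come, nor force it round once it is in the notch, and leave the bottles round it as they are.

Things in the scene. Friction and masses are not known exactly. Their poses are not given: they have to be found in the camera images.
- regulator: bench air regulator screwed to the worktop (fixed): aluminium block 72x78x40 mm on a 130x100 mm base plate, blue round bonnet of 80 mm diameter on top, a small gauge on its front (own -x) side, a fitting on either side (own +y and -y, to 64 mm out). Origin: centre of its underside, on the worktop; the knob's axis is its own vertical z axis. Heights above the worktop: bonnet to 75 mm, dial ring to 79 mm, knob from 81.5 to 115.5 mm while pushed in
- dial: flat white ring of 79 mm diameter and 4 mm thick on the bonnet, with short black ticks every 15 degrees and one red paint mark; fixed. Origin: on the knob's axis, at the ring's underside (75 mm above the worktop). Its own -x axis points from the knob's axis to the red mark
- mark (a point): the red paint mark on the dial ring, 34 mm from the knob's axis, on the ring's top face
- knob_grip (a point): point on the knob's axis, inside the knob, 105 mm above the worktop while the knob is pushed in (10 mm below the knob's top); it rises with the knob. The knob is a fluted black cylinder of 44 mm diameter and 34 mm height, to be gripped anywhere round its side from above
- pointer (a point): outer end of the white pointer line on the top of the knob, 20 mm from the axis; turns and rises with the knob. The line also runs down the knob's side
- turn (a joint): angle of the knob in rad, counter-clockwise from above positive; at 0 the pointer points along the regulator's own -x axis. Starts 0.45 to 0.95 rad clockwise of the red mark; free between -1.4 and 0.8, little drag, stays where it is left. The lock's notch lies 0.1 to 0.52 rad past the red mark (counter-clockwise of it) and cannot be seen. The pin fits the notch with 0.04 rad of play to either side; in the notch the knob cannot turn on
- stem (a joint): how far the knob's stem has come out, in m: 0 pushed in, 0.012 fully out and locked (a hard stop; a green band of 34 mm diameter then shows under the knob). Held by about 3 N of friction plus 1 N of weight, so it stays where it is left. Away from the notch it rises only 1.5 mm until its pin meets the closed ring inside the bonnet; in the notch it goes on rising
- cap (a joint): how far the knob itself has been drawn up on its stem, in m, 0 to 0.015: a spring of 800 N/m pulls it back down on the stem, so the knob's height is that of stem and spring together. About 5 mm of spring moves the stem; a light searching pull is a knob raised 9 to 12 mm in all while the stem is held by the ring (6 to 8 N in the hand). At 15 mm the spring is at its stop and any further pull goes straight onto the pin. After letting go it returns to 0
- lock_pin: the stem's lock pin, hidden inside the bonnet, 26 mm from the knob's axis below the pointer; it turns and rises with the stem. Its origin is on the knob's axis, 55 mm above the worktop with the knob pushed in. It is bent by more than 20 N
- bottle_green: loose small bottle with green cap, 40 mm diameter, 166 mm tall; a bystander. Origin: centre of its underside
- bottle_orange: loose small bottle with orange cap, 46 mm diameter, 216 mm tall; a bystander. Origin: centre of its underside
- bottle_clear: loose empty clear oval bottle with flip cap, 65x96 mm, 196 mm tall; a bystander behind the regulator. Origin: centre of its underside. Farther off, all fixed: a crate of dye bottles to 0.28 m tall at the left (x 0.35 to 0.7, y above 0.38) below a wall fan (from about z 0.4 up), an open cardboard box at the right (y below -0.17)
There are look-alikes about, which are no part of the job. Of the things that look like the regulator, the larger one is meant.

How it is judged:
On the way, in this order (a step that is already met when the one before it is completed fails the run):
1. the pointer has been turned to within 0.2 rad of the red mark with the knob still in (angle between the x axis of pointer and the x axis of dial, either way round below 0.2 rad and value of joint stem below 0.003 m), for 0.1 s.
2. the stem has been pulled fully out through the notch (value of joint stem above 0.0105 m), for 0.2 s.
At the end, for the whole second after the job is handed in: the stem is out by more than 10 mm of its 12 and stays there by itself, the pointer is within 0.58 rad of the red mark, the knob sits back down on its stem (spring drawn less than 2 mm) and is at rest (value of joint stem above 0.01 m and angle between the x axis of pointer and the x axis of dial, either way round below 0.58 rad and value of joint cap below 0.002 m and velocity of joint turn between -0.05 and 0.05 rad/s); the robot touches nothing.
It fails at once if the lock pin is loaded with more than 20 N (heaved against the closed ring or forced round in the notch) (contact force between lock_pin and anything else above 20 N).
It fails at once if the green-capped bottle is moved more than 20 mm or tipped over 0.3 rad (distance of bottle_green from where it was at the start of the episode above 0.02 m or angle between bottle_green's own z axis and vertical above 0.3 rad).
It fails at once if the orange-capped bottle is moved more than 20 mm or tipped over 0.3 rad (distance of bottle_orange from where it was at the start of the episode above 0.02 m or angle between bottle_orange's own z axis and vertical above 0.3 rad).
It fails at once if the clear bottle is moved more than 20 mm or tipped over 0.3 rad (distance of bottle_clear from where it was at the start of the episode above 0.02 m or angle between bottle_clear's own z axis and vertical above 0.3 rad).
It also fails if it takes over 51 s, if anything falls off the work surface, if the arm or the gripper's body presses on something with over 40 N, if the wrist force passes 120 N, or if a joint passes its speed limit or range.

ROBOT

A 7-joint arm with a two-finger parallel gripper is mounted at the origin on a cart in front of the work surface, level with it; the furniture and walls round the work are solid. World frame = base frame: x ahead of the robot, y to its left, z up, the work surface at z = 0. Lengths are in m, angles in rad, forces in N, time in s.
With the tool pointing down it reaches from about 0.35 to 0.9 m from the base axis. Payload 19.9 kg.
Tool frame: the origin (TCP) lies at the very end of the fingers, on their centre line; the grasp point (between the pads) lies behind it (r.hold_point_z is the z of the grasp point in the tool frame, in m); z points along the fingers, y is the line along which they close (so a half turn about z gives the same grasp; the last joint's range is limited). The gripper opens to 85 mm and grips with 20 to 120 N. Pads are 22 mm wide; open, the fingers measure 114 mm over their backs; the gripper's body (76 mm by 85 mm) begins 54 mm behind the grasp point. The pads swing forward as they close: fully open they stand 13 mm farther back than shut.
Start: joints at [1.115, 0.417, -0.01, 1.614, 0.005, 1.111, -0.053], TCP at [0.252, -0.572, 0.231] pointing down, gripper open.
Joint ranges: [-2.81, 2.81], [-0.39, 2.02], [-1.27, 1.25], [0.06, 2.57], [-1.19, 4.33], [0.19, 2], [-2.82, 2.82]. Speed limits (rad/s): [1.89, 1.89, 2.39, 2.39, 3.01, 3.01, 3.01].

INTERFACE

Orientations are given as a unit quaternion [x, y, z, w].
In Python, from cell import r, eyes, workorder gives the robot as it stands.
- The arm moves only by the tool drive_tool, never from a script. Its argument "commands" is a list of rows, each a list of 5 numbers: the shift along the world's x, y, z in cm, then the turn about the world's z in degrees, then the gripper command: -1 is fully open, 1 is shut, values between are in proportion. A call has 1 to 8 rows; each row shifts and turns the commanded pose from where the row before left it; what a row does not reach is not made up. A row lasts 1/12 s, in which the tool goes at most 41.7 mm and 7.16 degrees, less where a joint would pass 70% of its speed; a pose out of reach is approached as far as the arm can. A call with a gripper value outside its range is refused whole. The fingers move at their own pace and stop on an object; "squeeze" is the grip in N (left out, the last holds). Time passes only in rows, so rows that do not move let the fingers close. It gives the time, the measured TCP pose, the force, the opening and the grip force at its end, in the units of the state.
- r.state(): the state, without advancing time (a new reading comes with each control period).
- eyes.camera(name): name is "scene" or "top"; returns the picture (480x640x3 uint8, red, green, blue); there is no depth.
- eyes.camera_model(name): a dict with "fx", "fy", "cx", "cy" (pixels), "cam_to_world" (4x4, takes a point from camera to world coordinates). Camera axes: x right, y up, looking along -z (the intrinsics and any distortion apply to the point x, -y, -z); pixel columns grow to the right and rows downward; lengths in m; the calibration is good to about 2 mm. A picture is of the moment at which its call begins. camera_model takes no time and is no camera call.
- workorder.finish_job(): hands the job in; it is judged then, once.
Trained networks look in the newest picture that a camera, given by its name, has taken for a name from the list of things; names that differ only in an ending like _2 or _b are one class to them, and where a whole thing is asked for, a point or a joint stands for the part that bears it (a point fixed in the world has none). Each returns a list of dicts, best first, with "confidence" (0 to 1); they miss things now and then, are a little off and sometimes report something else, mostly with a low value. They report only what shows in the picture. A call takes as long as a camera call. They do not tell look-alikes from the thing itself.
- eyes.look_for(camera, thing): "box" ([centre column, centre row, width, height] in pixels, round what is visible of it).
The state is a dict: "time": time; "q": joint angles; "dq": joint speeds; "joint_torque": joint torques, N m; "tcp_pos": TCP position; "eef_rot": TCP orientation; "force": force on the tool from outside, world axes, zero at the start; "ft_torque": the same for the moment, N m; "gripper_width": finger opening in m; "finger_force": force on a finger pad.
Only numpy, scipy, OpenCV 4.12 (cv2) and the standard library are available. Lean on these libraries where they do the work, as an engineer would, in place of code of your own. Each camera call takes 0.05 s, during which the arm holds its last target. There are 200 camera calls.

## Working session

There is one attempt and no reset: what is moved stays moved. The work goes in short steps, Python scripts to look and compute and a tool call to move; the robot and the scene stay as the last step left them, time stands still between calls to the robot, and variables do not carry over. Pictures are saved under pics/ and viewed, at most 10 in all, crops included, and the job is handed in when it is done.

Besides the shell and the picture viewer there is one more tool, called after "Call:" by a JSON object that holds its "fn" and its "kwargs", one argument or row to a line. drive_tool: Moves the arm, as the interface text tells. Its arguments: {"type":"object","properties":{"commands":{"type":"array"},"squeeze":{"type":"number"}},"required":["commands"]}

```bash
mkdir -p pics; python3 - <<'E'
from cell import r, eyes
import cv2,numpy as np
for n in("scene","top"):
    im=eyes.camera(n); cv2.imwrite(f"pics/{n}0.png",im[...,::-1])
    m=eyes.camera_model(n); print(n,{k:np.round(v,4).tolist() if not isinstance(v,str) else v for k,v in m.items()})
    for t in("regulator","dial","knob_grip","pointer","mark","bottle_green","bottle_orange","bottle_clear"):
        try: print(t,[(np.round(d["box"]).tolist(),round(d["confidence"],2)) for d in eyes.look_for(n,t)][:3])
        except Exception as e: print(t,e)
s=r.state(); print(s["time"],s["tcp_pos"],s["eef_rot"],s["force"],r.hold_point_z)
E
```

```text
scene {'fx': 544.6788, 'fy': 544.6788, 'cx': 328.3433, 'cy': 234.1545, 'cam_to_world': [[-0.4551, 0.5974, -0.6602, -0.0379], [-0.8902, -0.2884, 0.3527, 0.4761], [0.0203, 0.7483, 0.6631, 0.7396], [0.0, 0.0, 0.0, 1.0]]}
regulator [([398.0, 211.0, 42.0, 52.0], 0.93), ([348.0, 291.0, 72.0, 88.0], 0.62)]
dial [([348.0, 273.0, 42.0, 30.0], 0.66)]
knob_grip [([348.0, 260.0, 30.0, 28.0], 0.63), ([408.0, 192.0, 16.0, 24.0], 0.48)]
pointer [([350.0, 263.0, 28.0, 35.0], 0.82), ([406.0, 192.0, 17.0, 20.0], 0.64)]
mark [([347.0, 274.0, 49.0, 35.0], 0.63)]
bottle_green [([348.0, 291.0, 66.0, 90.0], 0.74), ([259.0, 271.0, 27.0, 78.0], 0.71), ([428.0, 229.0, 38.0, 105.0], 0.47)]
bottle_orange [([427.0, 231.0, 36.0, 101.0], 0.97)]
bottle_clear [([333.0, 198.0, 37.0, 102.0], 0.88)]
top {'fx': 580.8642, 'fy': 580.8642, 'cx': 323.9121, 'cy': 238.5726, 'cam_to_world': [[-0.0282, 0.9861, -0.1636, 0.4624], [-0.9988, -0.0344, -0.0351, 0.1186], [-0.0402, 0.1624, 0.9859, 1.0426], [0.0, 0.0, 0.0, 1.0]]}
regulator [([456.0, 212.0, 51.0, 49.0], 0.85)]
dial [([333.0, 296.0, 44.0, 48.0], 0.68)]
knob_grip [([337.0, 298.0, 28.0, 32.0], 0.69)]
pointer [([336.0, 298.0, 26.0, 32.0], 0.88), ([462.0, 203.0, 22.0, 25.0], 0.55)]
mark [([338.0, 296.0, 46.0, 47.0], 0.95), ([338.0, 297.0, 27.0, 22.0], 0.65)]
bottle_green [([255.0, 264.0, 35.0, 30.0], 0.61)]
bottle_orange [([433.0, 292.0, 41.0, 37.0], 0.61)]
bottle_clear [([365.0, 198.0, 41.0, 69.0], 0.81)]
0.9 [ 0.25188224 -0.57196814  0.23124196] [ 9.78563729e-01  2.05944224e-01 -3.87010377e-05 -4.70951466e-05] [-0.23065172 -0.32608641 -0.16727006] -0.0187
```

View pics/top0.png

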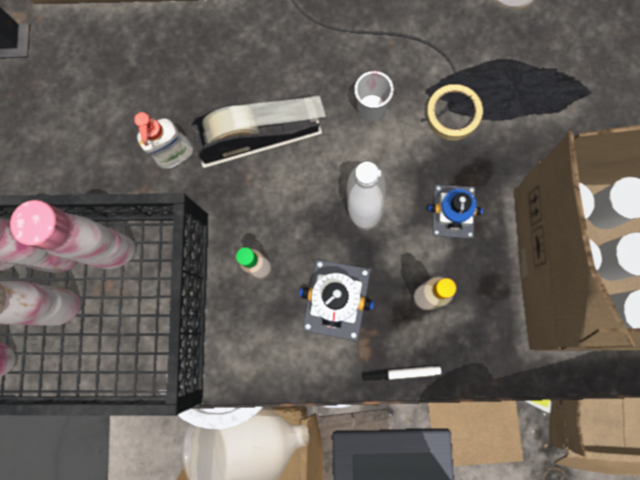

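View pics/scene0.png

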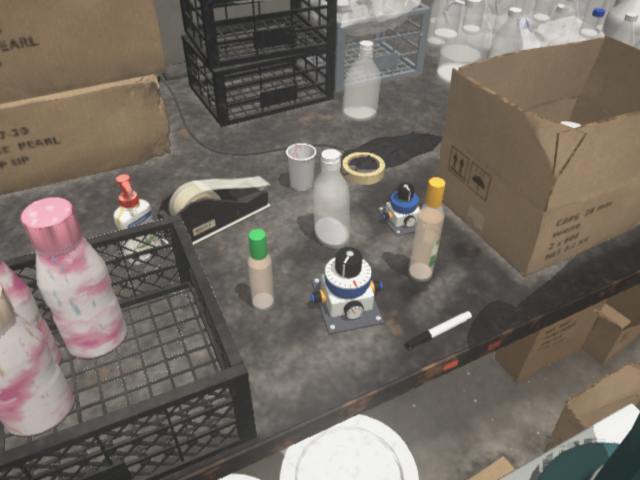

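The large regulator is at (336,298) in top view, with its gauge below and the red mark near (334,315). The look-alike is at (457,208). I'll zoom in to measure it.

```bash
cat > h.py <<'E'
import numpy as np, cv2
from cell import r, eyes
def w(n,u,v,z):
    m=eyes.camera_model(n);T=np.array(m["cam_to_world"])
    d=T[:3,:3]@np.array([(u-m["cx"])/m["fx"],-(v-m["cy"])/m["fy"],-1]);o=T[:3,3]
    return o+d*(z-o[2])/d[2]
def px(n,p):
    m=eyes.camera_model(n);T=np.array(m["cam_to_world"]);c=T[:3,:3].T@(np.array(p)-T[:3,3])
    return m["cx"]+m["fx"]*c[0]/-c[2], m["cy"]-m["fy"]*c[1]/-c[2]
E
python3 - <<'E'
from h import *
a=cv2.imread("pics/top0.png")[252:342,290:385]; b=cv2.imread("pics/scene0.png")[240:335,305:390]
f=lambda x:cv2.resize(x,None,fx=6,fy=6,interpolation=cv2.INTER_CUBIC)
cv2.imwrite("pics/a.png",f(a)); 
print("knob",w("top",336,297,.1155),"dial",w("top",336,298,.079), "scene knob", w("scene",348,256,.1155))
for n,u,v,z in(("green",246,257,.166),("orange",446,288,.216),("clear",369,173,.196)): print(n,w("top",u,v,z))
E
```

```text
knob [0.52132705 0.13506413 0.1155    ] dial [0.52200019 0.13576312 0.079     ] scene knob [0.52082837 0.1396905  0.1155    ]
green [0.58338236 0.26997348 0.166     ]
orange [ 0.52282096 -0.02231093  0.216     ]
clear [0.70021359 0.07824635 0.196     ]
```

View pics/a.png

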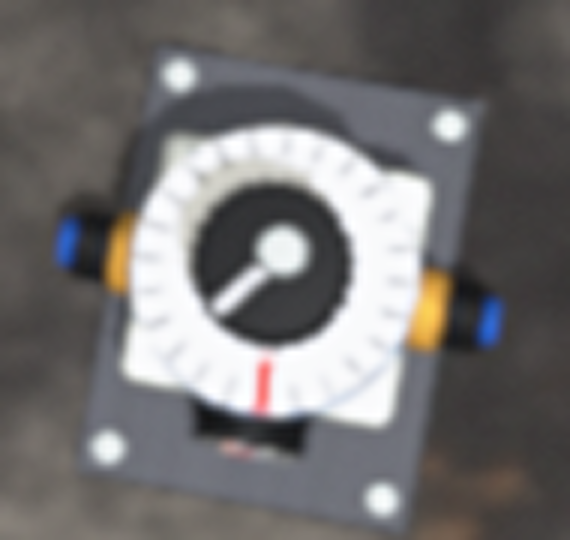

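```bash
python3 - <<'E'
from h import *
c=lambda u,v:(290+(u+.5)/6-.5,252+(v+.5)/6-.5)
W=lambda u,v,z:w("top",*c(u,v),z)
D=W(276,270,.079);print("dial c",D)
bolts=[W(*p,.006) for p in((180,75),(450,126),(382,498),(107,448))];print("plate c",np.mean(bolts,0))
ax=(bolts[0]+bolts[1]-bolts[2]-bolts[3])[:2]; yaw=np.arctan2(ax[1],ax[0]);print("reg yaw",yaw)
M=W(264,387,.079); print("mark",M, np.linalg.norm(M-D))
C=np.r_[(np.mean(bolts,0)[:2]+D[:2])/2,0]
P=W(219,309,.1155)
for C in (D,np.r_[np.mean(bolts,0)[:2],0]):
  am=np.arctan2(*(M-C)[1::-1]);ap=np.arctan2(*(P-C)[1::-1]);print("mark ang",am,"ptr ang",ap,"len",np.linalg.norm((P-C)[:2]),"to go",(am-ap+np.pi)%(2*np.pi)-np.pi)
  q=px("top",[C[0],C[1],.1155]); print("axis top crop",(q[0]-290)*6,(q[1]-252)*6)
for z in (.1155,.12,.125): print("hub",z,W(283,250,z))
print(c(*[219,309]))
s=r.state();from scipy.spatial.transform import Rotation as R
print(R.from_quat(s["eef_rot"]).as_matrix().round(3))
# scene bolts check not done
E
```

```text
dial c [0.52435569 0.13637819 0.079     ]
plate c [0.52454405 0.13677716 0.006     ]
reg yaw -0.21933319352225383
mark [0.49248183 0.14067457 0.079     ] 0.032162123376380684
mark ang 3.0076069526291773 ptr ang 2.2611568560603246 len 0.019125981300937848 to go 0.7464500965688528
axis top crop 270.68969820516475 258.70989762028637
mark ang 3.020628505095903 ptr ang 2.2822378019357368 len 0.01894251868768905 to go 0.7383907031601664
axis top crop 269.16478362188116 258.0452236336015
hub 0.1155 [0.52724215 0.13368196 0.1155    ]
hub 0.12 [0.52692732 0.13360891 0.12      ]
hub 0.125 [0.52657752 0.13352775 0.125     ]
(326.0833333333333, 303.0833333333333)
[[ 0.915  0.403 -0.   ]
 [ 0.403 -0.915  0.   ]
 [-0.    -0.    -1.   ]]
```

The knob axis is at about (0.5245, 0.1366), and the pointer is about 0.74 rad (42°) clockwise of the mark. I'm starting the approach.

Call:
{"fn": "drive_tool", "kwargs": {
  "commands": [
    [0,1.5,3.5,0,-1],
    [0,1.5,3.5,0,-1],
    [0,2,3.5,0,-1],
    [1,3.9,0,5,-1],
    [1,3.9,0,5,-1],
    [1,3.9,0,5,-1],
    [1,3.9,0,5,-1],
    [1,3.9,0,5,-1]
  ]
}}

```text
time: 1.57
tcp_pos: [0.3019, -0.3251, 0.3364]
eef_rot: [0.91, 0.415, -0.0, 0.0]
force: [0.8, -0.4, 0.6]
gripper_width: 0.0858
finger_force: 0.0
```

Call:
{"fn": "drive_tool", "kwargs": {
  "commands": [
    [1,3.9,0,5,-1],
    [1,3.9,0,5,-1],
    [1,3.9,0,5,-1],
    [1,3.9,0,0,-1],
    [1,3.9,0,0,-1],
    [1,3.9,0,0,-1],
    [1,3.9,0,0,-1],
    [0,0,0,0,-1]
  ]
}}

```text
time: 2.23
tcp_pos: [0.373, -0.0479, 0.3369]
eef_rot: [0.847, 0.531, 0.0, 0.001]
force: [0.1, 0.0, 0.0]
gripper_width: 0.085
finger_force: 0.0
```

Call:
{"fn": "drive_tool", "kwargs": {
  "commands": [
    [2.5,3.1,0,0,-1],
    [2.5,3.1,0,0,-1],
    [2.5,3.1,0,0,-1],
    [2.5,3.1,0,0,-1],
    [2.5,3.1,0,0,-1],
    [2.6,2.9,0,0,-1],
    [0,0,0,0,-1],
    [0,0,0,0,-1]
  ]
}}

```text
time: 2.9
tcp_pos: [0.5232, 0.1316, 0.3353]
eef_rot: [0.848, 0.529, -0.0, -0.001]
force: [0.1, -0.5, -0.1]
gripper_width: 0.0854
finger_force: 0.0
```

Call:
{"fn": "drive_tool", "kwargs": {
  "commands": [
    [0,0,-4,0,-1],
    [0,0,-4,0,-1],
    [0,0,-4,0,-1],
    [0,0,-4,0,-1],
    [0,0,-2,0,-1],
    [0,0,-1,0,-1],
    [0,0,0,0,-1],
    [0,0,0,0,-1]
  ]
}}

```text
time: 3.57
tcp_pos: [0.5233, 0.1296, 0.1475]
eef_rot: [0.849, 0.528, 0.0, 0.0]
force: [-0.1, -0.4, 0.5]
gripper_width: 0.0855
finger_force: 0.0
```

```bash
python3 - <<'E'
from h import *
ims=[]
for n,c in(("scene",(250,160)),("top",(235,200))):
    im=eyes.camera(n)[c[1]:c[1]+180,c[0]:c[0]+200,::-1]; ims.append(cv2.resize(im,None,fx=2,fy=2))
cv2.imwrite("pics/b.png",np.hstack(ims)); print(r.state()["q"].round(2) if hasattr(r.state()["q"],"round") else r.state()["q"])
E
```

```text
[ 0.28  0.46 -0.72  1.89  0.37  0.93 -1.08]
```

View pics/b.png

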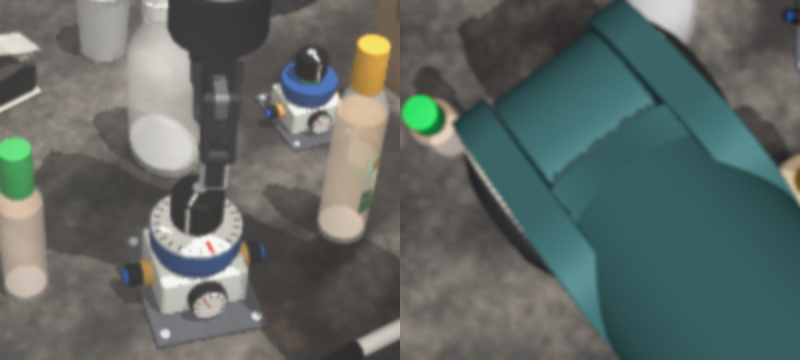

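The gripper is above the knob, with the bottles clear. It sits 7 mm low in y, so I'll correct that and go down.

Call:
{"fn": "drive_tool", "kwargs": {
  "commands": [
    [0.1,0.7,0,0,-1],
    [0,0,0,0,-1],
    [0,0,0,0,-1]
  ]
}}

```text
time: 3.92
tcp_pos: [0.5242, 0.1376, 0.147]
eef_rot: [0.849, 0.528, 0.001, 0.0]
force: [-0.3, -0.6, -0.8]
gripper_width: 0.0853
finger_force: 0.0
```

Call:
{"fn": "drive_tool", "kwargs": {
  "commands": [
    [0,0,-2,0,-1],
    [0,0,-2,0,-1],
    [0,0,-1,0,-1],
    [0,0,-1,0,-1],
    [0,0,0,0,-1],
    [0,0,0,0,-1]
  ]
}}

```text
time: 4.42
tcp_pos: [0.5239, 0.1372, 0.0865]
eef_rot: [0.849, 0.528, -0.0, -0.0]
force: [-0.5, 0.0, 0.5]
gripper_width: 0.0859
finger_force: 0.0
```

Call:
{"fn": "drive_tool", "kwargs": {
  "commands": [
    [0,0,0,0,1],
    [0,0,0,0,1],
    [0,0,0,0,1],
    [0,0,0,0,1],
    [0,0,0,0,1],
    [0,0,0,0,1],
    [0,0,0,0,1],
    [0,0,0,0,1]
  ],
  "squeeze": 40
}}

```text
time: 5.08
tcp_pos: [0.5239, 0.1373, 0.0869]
eef_rot: [0.849, 0.528, 0.0, 0.0]
force: [-4.7, 0.0, 8.3]
gripper_width: 0.043
finger_force: 39.3
```

Call:
{"fn": "drive_tool", "kwargs": {
  "commands": [
    [-0.05,0,0.1,0,1],
    [0,0,0,0,1],
    [0,0,0,0,1]
  ]
}}

```text
time: 5.33
tcp_pos: [0.5237, 0.1371, 0.0875]
eef_rot: [0.849, 0.528, 0.0, 0.0]
force: [2.5, 1.8, -1.4]
gripper_width: 0.0426
finger_force: 40.8
```

Call:
{"fn": "drive_tool", "kwargs": {
  "commands": [
    [0,0,0,4,1],
    [0,0,0,4,1],
    [0,0,0,4,1],
    [0,0,0,0,1],
    [0,0,0,0,1]
  ]
}}

```text
time: 5.75
tcp_pos: [0.5238, 0.1371, 0.0874]
eef_rot: [0.79, 0.613, 0.0, -0.0]
force: [2.6, 1.9, -1.2]
gripper_width: 0.0432
finger_force: 40.7
```

Call:
{"fn": "drive_tool", "kwargs": {
  "commands": [
    [0,0,0,5,1],
    [0,0,0,5,1],
    [0,0,0,5,1],
    [0,0,0,5,1],
    [0,0,0,5,1],
    [0,0,0,5,1],
    [0,0,0,0,1],
    [0,0,0,0,1]
  ]
}}

```text
time: 6.42
tcp_pos: [0.524, 0.1374, 0.0875]
eef_rot: [0.604, 0.797, 0.001, 0.0]
force: [4.6, 3.2, -1.2]
gripper_width: 0.0425
finger_force: 40.8
```

```bash
python3 - <<'E'
from h import *
im=eyes.camera("scene")[225:335,295:405,::-1]
cv2.imwrite("pics/c.png",cv2.resize(im,None,fx=5,fy=5,interpolation=cv2.INTER_CUBIC)); s=r.state(); print(np.round(s["q"],2),s["force"],s["ft_torque"])
E
```

```text
[ 0.34  0.61 -0.83  1.92  0.58  0.88 -0.52] [ 4.29118695  2.64606055 -0.21820783] [ 0.80047627 -1.43527721  0.03303437]
```

View pics/c.png

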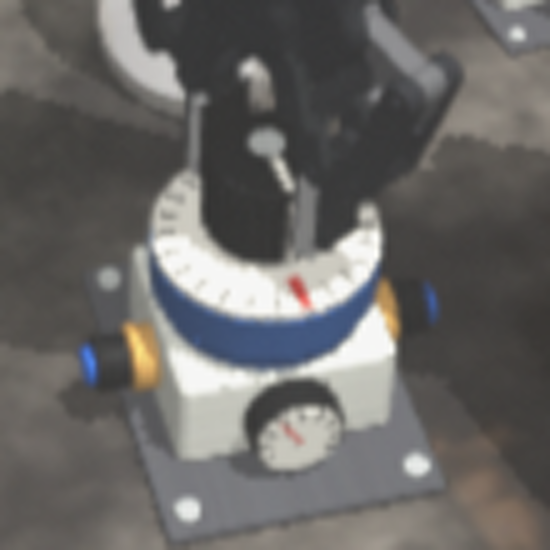

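The pointer line on the knob's side (292,235) now lines up with the red mark (298,290). Next I'll lift about 10 mm for the light searching pull.

Call:
{"fn": "drive_tool", "kwargs": {
  "commands": [
    [0,0,0.25,0,1],
    [0,0,0.25,0,1],
    [0,0,0.25,0,1],
    [0,0,0.25,0,1],
    [0,0,0,0,1],
    [0,0,0,0,1]
  ]
}}

```text
time: 6.97
tcp_pos: [0.524, 0.1374, 0.0974]
eef_rot: [0.605, 0.797, 0.001, 0.0]
force: [7.0, 4.2, -8.2]
gripper_width: 0.0428
finger_force: 41.7
```

Call:
{"fn": "drive_tool", "kwargs": {
  "commands": [
    [0,0,0,1,1],
    [0,0,0,1,1],
    [0,0,0,1,1],
    [0,0,0,0,1],
    [0,0,0,0,1]
  ]
}}

```text
time: 7.38
tcp_pos: [0.5239, 0.1374, 0.0972]
eef_rot: [0.583, 0.812, 0.001, 0.0]
force: [7.6, 4.3, -7.4]
gripper_width: 0.0429
finger_force: 41.7
```

Call:
{"fn": "drive_tool", "kwargs": {
  "commands": [
    [0.04,0.02,0,1,1],
    [0,0,0,1,1],
    [0,0,0,1,1],
    [0,0,0,0,1],
    [0,0,0,0,1]
  ]
}}

```text
time: 7.8
tcp_pos: [0.5241, 0.1375, 0.0971]
eef_rot: [0.562, 0.827, 0.0, -0.0]
force: [5.1, 4.3, -7.0]
gripper_width: 0.0429
finger_force: 41.8
```

Call:
{"fn": "drive_tool", "kwargs": {
  "commands": [
    [0.03,0.02,0,1,1],
    [0,0,0,1,1],
    [0,0,0,1,1],
    [0,0,0,0,1],
    [0,0,0,0,1]
  ]
}}

```text
time: 8.22
tcp_pos: [0.5241, 0.1376, 0.0971]
eef_rot: [0.54, 0.842, 0.0, -0.0]
force: [3.3, 3.3, -6.9]
gripper_width: 0.0429
finger_force: 41.8
```

Call:
{"fn": "drive_tool", "kwargs": {
  "commands": [
    [0,0,0,1,1],
    [0,0,0,1,1],
    [0,0,0,1,1],
    [0,0,0,0,1],
    [0,0,0,0,1]
  ]
}}

```text
time: 8.63
tcp_pos: [0.5242, 0.1376, 0.0972]
eef_rot: [0.517, 0.856, 0.0, -0.0]
force: [3.6, 1.8, -5.9]
gripper_width: 0.043
finger_force: 42.0
```

Call:
{"fn": "drive_tool", "kwargs": {
  "commands": [
    [0,0,0,0,1],
    [0,0,0,0,1]
  ]
}}

```text
time: 8.8
tcp_pos: [0.5241, 0.1376, 0.0972]
eef_rot: [0.517, 0.856, 0.0, -0.0]
force: [4.3, 3.0, -5.4]
gripper_width: 0.0429
finger_force: 42.0
```

```bash
python3 - <<'E'
from h import *
s=r.state(); print(s["force"],s["ft_torque"])
E
```

```text
[ 4.26141392  2.98251106 -5.41021794] [ 0.87449197 -1.19919215  0.06554948]
```

Call:
{"fn": "drive_tool", "kwargs": {
  "commands": [
    [0,0,0.1,0,1],
    [0,0,0.1,0,1],
    [0,0,0,0,1],
    [0,0,0,0,1]
  ],
  "squeeze": 60
}}

```text
time: 9.13
tcp_pos: [0.5241, 0.1375, 0.0992]
eef_rot: [0.517, 0.856, 0.0, 0.0]
force: [4.7, 3.3, -6.1]
gripper_width: 0.0426
finger_force: 62.5
```

Call:
{"fn": "drive_tool", "kwargs": {
  "commands": [
    [0,0,0,1,1],
    [0,0,0,1,1],
    [0,0,0,1,1],
    [0,0,0,0,1],
    [0,0,0,0,1]
  ]
}}

```text
time: 9.55
tcp_pos: [0.5242, 0.1376, 0.0993]
eef_rot: [0.494, 0.869, 0.0, 0.0]
force: [3.8, 3.0, -4.0]
gripper_width: 0.0424
finger_force: 62.8
```

```bash
python3 - <<'E'
from h import *
im=eyes.camera("scene")[225:335,295:405,::-1]
cv2.imwrite("pics/d.png",cv2.resize(im,None,fx=5,fy=5,interpolation=cv2.INTER_CUBIC)); s=r.state(); print(np.round(s["q"],2),s["force"],s["ft_torque"])
E
```

```text
[ 0.39  0.62 -0.91  1.91  0.61  0.92 -0.28] [ 4.05286748  3.05964815 -3.99529582] [ 0.96051906 -1.17681729  0.00132774]
```

View pics/d.png

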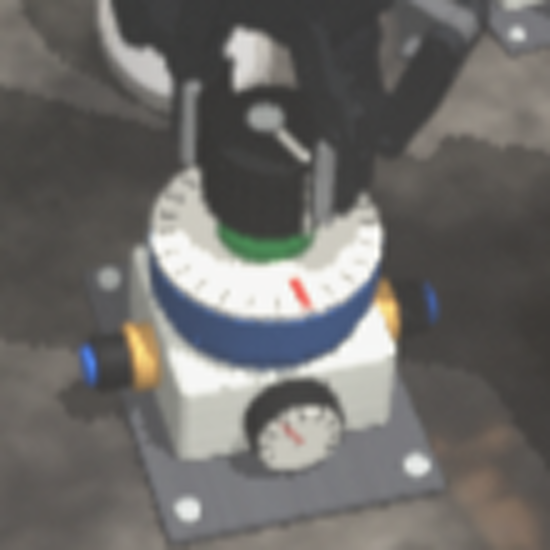

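Call:
{"fn": "drive_tool", "kwargs": {
  "commands": [
    [0,0,0.1,0,1],
    [0,0,0.1,0,1],
    [0,0,0,0,1],
    [0,0,0,0,1]
  ]
}}

```text
time: 9.93
tcp_pos: [0.5242, 0.1376, 0.1013]
eef_rot: [0.494, 0.869, 0.0, 0.0]
force: [4.7, 3.6, -4.4]
gripper_width: 0.0425
finger_force: 62.8
```

Call:
{"fn": "drive_tool", "kwargs": {
  "commands": [
    [0,0,0.1,0,1],
    [0,0,0.05,0,1],
    [0,0,0,0,1],
    [0,0,0,0,1]
  ]
}}

```text
time: 10.27
tcp_pos: [0.5242, 0.1376, 0.1028]
eef_rot: [0.494, 0.869, 0.0, 0.0]
force: [3.6, 3.9, -4.1]
gripper_width: 0.0424
finger_force: 62.8
```

The force stays at about 4 N as the knob rises, so the pin is in the notch. Next I'll draw it up until the force climbs at the stop.

Call:
{"fn": "drive_tool", "kwargs": {
  "commands": [
    [0,0,0.1,0,1],
    [0,0,0.1,0,1],
    [0,0,0,0,1],
    [0,0,0,0,1]
  ]
}}

```text
time: 10.6
tcp_pos: [0.5242, 0.1376, 0.1047]
eef_rot: [0.494, 0.869, 0.0, 0.0]
force: [3.8, 3.4, -5.3]
gripper_width: 0.0425
finger_force: 62.8
```

Call:
{"fn": "drive_tool", "kwargs": {
  "commands": [
    [0,0,0.1,0,1],
    [0,0,0.1,0,1],
    [0,0,0,0,1],
    [0,0,0,0,1]
  ]
}}

```text
time: 10.93
tcp_pos: [0.5241, 0.1376, 0.1067]
eef_rot: [0.494, 0.869, 0.0, 0.0]
force: [4.2, 4.5, -7.4]
gripper_width: 0.0424
finger_force: 62.7
```

Call:
{"fn": "drive_tool", "kwargs": {
  "commands": [
    [0,0,0.1,0,1],
    [0,0,0,0,1],
    [0,0,0,0,1],
    [0,0,0,0,1],
    [0,0,-0.15,0,1],
    [0,0,-0.15,0,1],
    [0,0,-0.15,0,1],
    [0,0,-0.15,0,1]
  ]
}}

```text
time: 11.6
tcp_pos: [0.5242, 0.1376, 0.1017]
eef_rot: [0.494, 0.869, 0.0, 0.0]
force: [3.3, 4.1, -2.2]
gripper_width: 0.0425
finger_force: 62.9
```

Call:
{"fn": "drive_tool", "kwargs": {
  "commands": [
    [0,0,0,0,1],
    [0,0,0,0,1],
    [0,0,0,0,1]
  ]
}}

```text
time: 11.85
tcp_pos: [0.5242, 0.1376, 0.1018]
eef_rot: [0.494, 0.869, 0.0, 0.0]
force: [3.6, 3.9, -2.4]
gripper_width: 0.0422
finger_force: 62.9
```

Call:
{"fn": "drive_tool", "kwargs": {
  "commands": [
    [0,0,0,0,0.6],
    [0,0,0,0,0.2],
    [0,0,0,0,-0.2],
    [0,0,0,0,-0.6],
    [0,0,0,0,-1],
    [0,0,0,0,-1],
    [0,0,0,0,-1],
    [0,0,0,0,-1]
  ]
}}

```text
time: 12.52
tcp_pos: [0.524, 0.1373, 0.1017]
eef_rot: [0.494, 0.869, -0.0, -0.0]
force: [0.5, -0.5, -0.1]
gripper_width: 0.0853
finger_force: 0.0
```

Call:
{"fn": "drive_tool", "kwargs": {
  "commands": [
    [0,0,0,0,-1],
    [0,0,1,0,-1],
    [0,0,2,0,-1],
    [0,0,3,0,-1],
    [0,0,4,0,-1],
    [0,0,4,0,-1],
    [0,0,3,0,-1],
    [0,0,0,0,-1]
  ]
}}

```text
time: 13.18
tcp_pos: [0.5256, 0.1388, 0.2781]
eef_rot: [0.494, 0.869, 0.002, 0.003]
force: [0.3, 0.9, 0.3]
gripper_width: 0.0854
finger_force: 0.0
```

```bash
python3 - <<'E'
from h import *
im=eyes.camera("scene")[170:335,235:455,::-1]
cv2.imwrite("pics/e.png",cv2.resize(im,None,fx=3.5,fy=3.5,interpolation=cv2.INTER_CUBIC)); s=r.state(); print(s["tcp_pos"],s["force"])
E
```

```text
[0.52497228 0.13803579 0.27517035] [-0.30108282  0.49963447 -0.11148564]
```

View pics/e.png

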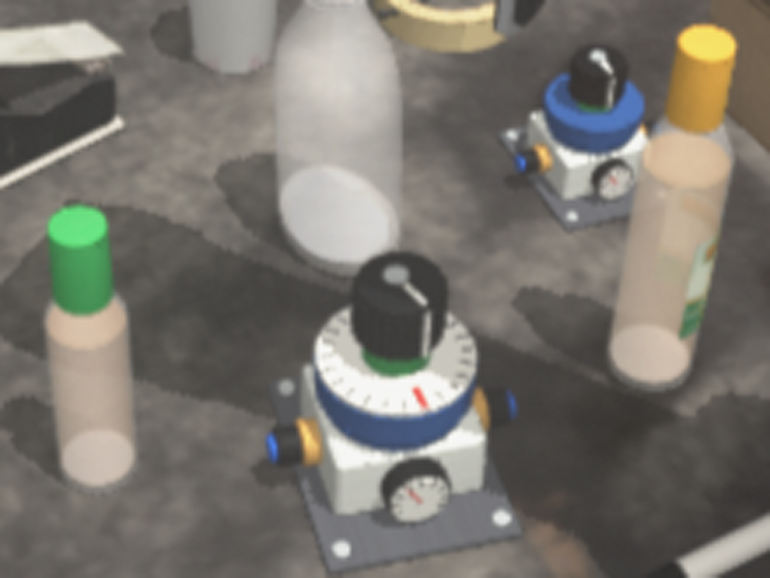

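The green band shows below the raised knob at about (397,358). The hub moved up 5.3 px, which is about 12 mm, and the bottles are where they were. I'm handing the job in.

```bash
python3 -c "
from cell import workorder; print(workorder.finish_job())"
```

```text
the job is handed in; nothing more can be done
None
```

The job is handed in, though no verdict came back: I turned the knob to the red mark, found the notch about 12–15° past it and drew the knob up about 12 mm; after letting go it stayed out with its green band showing and the bottles undisturbed.

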